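Clamp a metal box in the wedge vise

ROBOT

A 7-joint arm with a two-finger parallel gripper is mounted at the origin on a cart in front of the work surface, level with it; the furniture and walls round the work are solid. World frame = base frame: x ahead of the robot, y to its left, z up, the work surface at z = 0. Lengths are in mm, angles in rad, forces in N, time in s.
With the tool pointing down it reaches from about 400 to 900 mm from the base axis. Payload 5.6 kg.
Tool frame: the origin (TCP) lies midway between the tips of the shut fingers; the grasp point (between the pads) lies 19 mm behind it; z points along the fingers, y is the line along which they close (so a half turn about z gives the same grasp; the last joint's range is limited). The gripper opens to 92 mm and grips with 3 to 60 N. Pads are 20 mm wide; open, the fingers measure 128 mm over their backs; the gripper's body (75 mm by 189 mm) begins 69 mm behind the grasp point.
Start: joints at [-1.326, 0.468, -0.012, 1.603, 0.006, 1.071, -0.056], TCP at [184.54, 623.261, 214.592] pointing down, gripper open.
Joint ranges: [-2.53, 2.53], [-0.31, 2.02], [-1.57, 1.55], [0.28, 2.44], [-1.29, 4.43], [0.15, 1.84], [-2.92, 2.92]. Speed limits (rad/s): [2.57, 2.57, 3.14, 3.14, 3.14, 3.14, 3.14].

INTERFACE

Orientations are given as a rotation vector (axis times angle).
In Python, from cell import robot, grip, kin, viewer gives the robot as it stands. Calls block until the motion is done:
- robot.movep(position, orientation): joint-space move of the TCP to a pose.
- robot.servo_line(position, feed=150, rotation=None): straight line of the TCP; rotation=None keeps the orientation; feed is the mean speed in mm/s.
- robot.goto_joints(angles): joint-space move.
- grip(opening, newtons=None): opening from 0.0 (shut) to 1.0 (fully open); newtons is the grip in N (None keeps the last); returns when the fingers have stopped.
- robot.hold(seconds).
- kin.ik(position, orientation): joint angles nearest the present ones, or None.
- robot.observe(): the state.
- viewer.read_camera(name): name is "scene" or "top" or "wrist"; returns the picture (384x512x3 uint8, red, green, blue); there is no depth.
- viewer.camera_info(name): a dict with "camera_matrix" (3x3 intrinsics, pixels), "R" (3x3) and "t" (3): a world point X has camera coordinates R X + t. Camera axes: x right, y down, z forward; pixel columns grow to the right and rows downward; lengths in mm; the calibration is good to about 2 mm. A picture is of the moment at which its call begins: read the wrist's pose just before it. camera_info takes no time and is no camera call; for the wrist camera it gives the pose at the moment of the call.
A pose or a line that the arm cannot do raises robot.IKError and nothing moves.
- robot.job_done(): hands the job in; it is judged then, once.
Trained networks look in the newest picture that a camera, given by its name, has taken for a name from the list of things; names that differ only in an ending like _2 or _b are one class to them, and where a whole thing is asked for, a point or a joint stands for the part that bears it (a point fixed in the world has none). Each returns a list of dicts, best first, with "confidence" (0 to 1); they miss things now and then, are a little off and sometimes report something else, mostly with a low value. They report only what shows in the picture. A call takes as long as a camera call.
- viewer.silhouettes(name, camera): "mask" (384x512 bool, what is visible of it).
- viewer.pinpoint(name, camera): "at" ([x, y, z] in mm, in the coordinates of the camera as it stood for that picture, good to about 4 mm: a listed point, or the origin of a listed thing).
The state is a dict: "t": time; "joints": joint angles; "joint_velocities": joint speeds; "joint_torque": joint torques, N m; "tcp_pos": TCP position; "tcp_rot": TCP orientation; "contact_force": force on the tool from outside, world axes, zero at the start; "wrist_torque": the same for the moment, N m; "grip_width": opening from 0.0 (shut) to 1.0 (fully open); "grip_force": force on a finger pad.
Only numpy, scipy, OpenCV 4.12 (cv2) and the standard library are available. Lean on these libraries where they do the work, as an engineer would, in place of code of your own. Each camera call takes 0.05 s, during which the arm holds its last target. There are 200 camera calls.

TASK

Set the grey metal box flat and lengthwise in the little bench vise, between its end stop and its sliding bar, so that it is ready for drilling. Then slide the thumb wedge in along its ramp until it jams the bar fast and the box is held firmly; stop there and let go, since a push of 15 to 20 N on the wedge is right and forcing it would dent the box. Leave the tin and the tape roll where they lie.

Things in the scene. Friction and masses are not known exactly. Their poses are not given: they have to be found in the camera images.
- metal_box: loose plain grey die-cast metal box, closed, 66 (x) x 112 (y) x 30 (z) mm, 0.2 to 0.35 kg; origin at the centre of its underside, z up. Grasp it across the 66 mm. It starts on the blue 3 mm desk mat left of the vise
- vise: low aluminium bench vise fixed to the desk; origin at desk level under the middle of its bed, x roughly away from the robot. Base plate x -85 to 70, y -126 to 98 mm, 12 mm thick; bed (dark pad) top at z = 14 mm. The box lies along y between the bar (-y side) and the end stop (+y side; 36 mm high, its face screwed fast somewhere at y = 58.5 to 68.5 mm); -x and +x sides are open
- bar_face (a point): centre of the flat face of the sliding bar that looks at the end stop, 25 mm above the desk. The bar is a steel block 70 mm wide in x, top at z = 36 mm at this face and 30 mm behind it; fully back, the face is at y = -61.5 mm in the vise's frame, and a weak spring (1 to 1.5 N) holds it back
- bar (a joint): travel of the sliding bar towards the end stop along the vise's +y, 0 (fully back) to 0.024 m; only the wedge drives it
- wedge (a joint): travel of the thumb wedge along the vise's +x, 0 (fully out) to 0.078 m; starts at 0 to 0.007. It runs between the bar and a fence 30 mm high at y = -125 mm. After 0.008 of idle travel its ramp meets the bar and moves it 0.35 m per m; own friction 1.5 N. With the box in place it jams somewhere between 0.030 and 0.068, feels a few mm springy, and stays by friction when let go
- tab (a point): middle of the top edge of the thumb tab, an upright dark steel plate at the near (-x) end of the wedge: 10 mm thick in the vise's x, 24 mm wide in y, top 60 mm and foot 30 mm above the desk (wedge and bar around it are 30 to 36 mm high). At wedge travel 0 it is at x = -70, y = -97 mm in the vise's frame. Pinch it from above across its 10 mm, or push its -x face
- flux_tin: bystander: round flux tin, 55 mm across, 20 mm high, origin at the centre of its underside
- tape_roll: bystander: black tape roll lying flat, 62 mm across, 19 mm high, origin at the centre of its underside

How it is judged:
By the outcome, as a careful person would: the job done as asked, in the order asked, and still so for the second after the job is handed in, with the robot touching nothing.
It also fails if it takes over 51 s, if anything falls off the work surface, if the arm or the gripper's body presses on something with over 40 N, if the wrist force passes 120 N, or if a joint passes its speed limit or range.

## Working session

There is one attempt and no reset: what is moved stays moved. The work goes in short steps, each a Python script; the robot and the scene stay as the last script left them, time stands still between calls to the robot, and variables do not carry over. Pictures are saved under pics/ and viewed, at most 10 in all, crops included, and the job is handed in when it is done.

```bash
ls; mkdir -p pics; cat > h.py <<'E'
import numpy as np, cv2
from cell import robot, grip, kin, viewer
from scipy.spatial.transform import Rotation as Ro
def world(p,ci): return np.array(ci["R"]).T@(np.array(p)-np.array(ci["t"]))
def pin(n,c):
    ci=viewer.camera_info(c)
    return [(round(d["confidence"],2),world(d["at"],ci).round(1)) for d in viewer.pinpoint(n,c)[:2]]
def ray(px,c,z):
    ci=viewer.camera_info(c);K=np.array(ci["camera_matrix"]);R=np.array(ci["R"]);t=np.array(ci["t"])
    o=-R.T@t; px=np.atleast_2d(px).astype(float)
    d=(R.T@np.linalg.inv(K)@np.c_[px,np.ones(len(px))].T).T
    return o+d*((z-o[2])/d[:,2])[:,None]
def down(yaw): # tool y axis (closing) at angle yaw+90 from world x ; x tool at yaw
    return (Ro.from_euler('z',yaw)*Ro.from_rotvec([np.pi,0,0])).as_rotvec()
def save(c,n):
    im=viewer.read_camera(c); cv2.imwrite("pics/"+n,im[:,:,::-1]); return im
E
python3 - <<'E'
from h import *
o=robot.observe();print(o["t"],o["tcp_pos"],o["tcp_rot"],o["grip_width"])
a=save("scene","s0.png");b=save("top","t0.png")
cv2.imwrite("pics/both0.png",np.hstack([cv2.resize(a,(400,300)),cv2.resize(b,(400,300))])[:,:,::-1])
for c in("top","scene"):
    for n in("metal_box","vise","bar_face","tab","flux_tin","tape_roll"): print(c,n,pin(n,c))
E
```

```text
pics
0.0 [184.36565635 622.69655067 213.6513963 ] [-4.50558363e-01 -3.10895174e+00  2.77260028e-03] 1.0041036209437
top metal_box [(0.89, array([584.9, 412.9,   3.3]))]
top vise [(0.67, array([559.4, -18.9,   4.7]))]
top bar_face [(0.93, array([552.8, -74.8,  31.1])), (0.49, array([708.4, 318.3,   4.3]))]
top tab [(0.69, array([ 483.6, -104.6,   67.4])), (0.52, array([556.5, -16.3,   3.5]))]
top flux_tin []
top tape_roll [(0.93, array([711.4, 317.9,   4.9])), (0.2, array([571.9, 254.7,   6. ]))]
scene metal_box [(0.59, array([582.4, 406.8,   3.3])), (0.37, array([ 478.5, -104.5,   59.9]))]
scene vise [(0.94, array([557. , -13.7,  -3.1]))]
scene bar_face [(0.71, array([553.3, -74.8,  30.7]))]
scene tab [(0.59, array([ 479.1, -105.2,   62.9]))]
scene flux_tin []
scene tape_roll [(0.78, array([713.3, 311.9,   3.8]))]
```

View pics/t0.png

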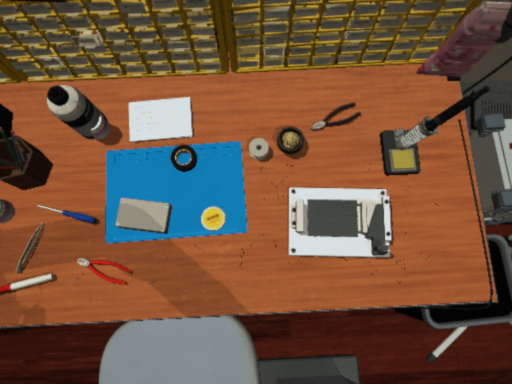

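View pics/s0.png

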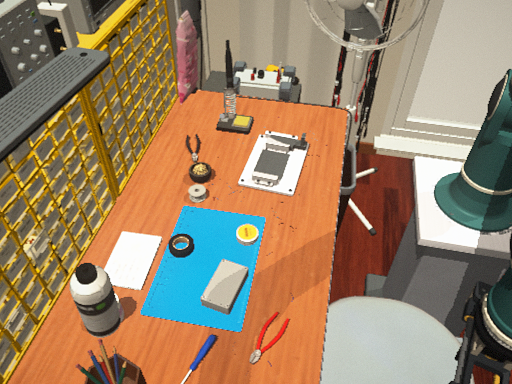

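The top view shows the box at about (144,215), the vise at (340,222) with the tab at (380,245), the tape roll at (183,157) and the tin at (213,218). Next I measure with the wrist camera from above each site.

```bash
python3 - <<'E'
from h import *
viewer.read_camera("top")
def rect(n,c,z):
    s=viewer.silhouettes(n,c)
    if not s: return None
    m=s[0]["mask"].astype(np.uint8); cs,_=cv2.findContours(m,0,2); k=max(cs,key=cv2.contourArea)[:,0]
    w=ray(k,c,z)[:,:2].astype(np.float32); return s[0]["confidence"],cv2.minAreaRect(w)
print(rect("metal_box","top",33),rect("vise","top",12))
ci=viewer.camera_info("wrist");o=robot.observe();R0=Ro.from_rotvec(o["tcp_rot"])
cam=world([0,0,0],ci); print("cam in tcp",R0.inv().apply(cam-o["tcp_pos"]), "fwd in tcp",R0.inv().apply(np.array(ci["R"])[2]))
print(R0.as_matrix().round(2))
for yaw in(0,np.pi/2,-np.pi/2,np.pi):
  for p in([585,410,250],[585,410,10],[555,-15,250],[555,-15,20],[480,-105,60]):
    q=kin.ik(p,down(yaw)); print(round(yaw,2),p,None if q is None else np.round(q,2))
E
```

```text
(0.62, ((579.1128540039062, 404.3077392578125), (117.10762023925781, 69.5582275390625), 79.8770523071289)) (0.62, ((548.1388549804688, -28.92444610595703), (231.64300537109375, 157.02833557128906), 87.10279083251953))
cam in tcp [  82.27636142   -0.33645237 -169.11043594] fwd in tcp [-2.88675576e-01 -1.33639244e-05  9.57426975e-01]
[[-0.96  0.28  0.  ]
 [ 0.28  0.96  0.  ]
 [-0.    0.   -1.  ]]
0 [585, 410, 250] [-1.08  0.62  0.68  1.42 -0.39  1.24 -1.94]
0 [585, 410, 10] [-1.03  0.87  0.58  1.57 -0.58  0.88 -1.81]
0 [555, -15, 250] [-0.78  0.36  0.95  1.85 -0.33  1.1  -1.28]
0 [555, -15, 20] [-0.47  0.65  0.57  1.99 -0.56  0.66 -1.12]
0 [480, -105, 60] [-0.67  0.7   1.07  2.14 -0.87  0.83 -0.61]
1.57 [585, 410, 250] [-0.9   0.56  0.37  1.41 -0.21  1.21 -0.51]
1.57 [585, 410, 10] [-0.84  0.81  0.27  1.55 -0.27  0.81 -0.46]
1.57 [555, -15, 250] [-0.6   0.31  0.7   1.84 -0.22  1.08  0.18]
1.57 [555, -15, 20] [-0.4   0.63  0.47  1.98 -0.46  0.64  0.37]
1.57 [480, -105, 60] [-0.49  0.55  0.8   2.14 -0.62  0.7   0.73]
-1.57 [585, 410, 250] [-0.5   0.57 -0.25  1.37  0.14  1.22  2.38]
-1.57 [585, 410, 10] [-0.46  0.83 -0.3   1.52  0.3   0.84  2.27]
-1.57 [555, -15, 250] [-0.99  0.59  1.36  1.85 -0.61  1.22 -2.58]
-1.57 [555, -15, 20] [-0.9   1.14  1.33  2.01 -1.26  1.19 -2.15]
-1.57 [480, -105, 60] [-0.79  0.94  1.34  2.15 -1.11  1.07 -1.98]
3.14 [585, 410, 250] [-0.7   0.55  0.06  1.39 -0.04  1.2   0.94]
3.14 [585, 410, 10] [-0.67  0.8   0.02  1.54 -0.02  0.8   0.93]
3.14 [555, -15, 250] [-0.5   0.29  0.58  1.83 -0.18  1.07  1.71]
3.14 [555, -15, 20] [-0.23  0.59  0.25  1.97 -0.24  0.61  1.75]
3.14 [480, -105, 60] [-0.17  0.45  0.38  2.12 -0.29  0.62  1.99]
```

```bash
cat >> h.py <<'E'
from scipy.optimize import minimize
def proj(X,ci):
    c=np.asarray(X,float)@np.array(ci["R"]).T+np.array(ci["t"]); p=c@np.array(ci["camera_matrix"]).T; return p[:,:2]/p[:,2:]
def boxpts(x0,x1,y0,y1,z0,z1): return np.array([[x,y,z] for x in(x0,x1) for y in(y0,y1) for z in(z0,z1)],float)
def place(P,x,y,yaw): return Ro.from_euler('z',yaw).apply(P)+[x,y,0]
def fit(mask,ci,parts,p0):
    """pose (x,y,yaw) whose projected convex parts best overlap the mask"""
    m=cv2.GaussianBlur(mask.astype(np.float32),(0,0),1)
    def cost(p):
        r=np.zeros((m.shape[0]*1,m.shape[1]),np.uint8)
        for P in parts:
            h=cv2.convexHull(proj(place(P,p[0],p[1],p[2]/100),ci).astype(np.float32))
            cv2.fillConvexPoly(r,np.round(h*16).astype(np.int32),255,cv2.LINE_AA,4)
        return np.abs(cv2.GaussianBlur(r/255.,(0,0),1)-m).sum()/m.sum()
    s=np.array([p0[0],p0[1],p0[2]*100])
    for k in(8,3): 
        r=minimize(cost,s,method="Nelder-Mead",options=dict(initial_simplex=np.vstack([s,s+np.eye(3)*k]),xatol=.05,fatol=1e-5)); s=r.x
    return np.r_[s[:2],s[2]/100].round(4),round(r.fun,3)
BOX=[boxpts(-33,33,-56,56,3,33)]
VISE=[boxpts(-85,70,-126,98,0,12)]
E
python3 - <<'E'
from h import *
for n,p,y in(("metal_box",[582,437+5,200],np.pi/2-.17),("vise",[557,20,260],np.pi/2-.05)):
    robot.movep(p,down(y)); robot.hold(.3)
    ci=viewer.camera_info("wrist"); save("wrist","w_%s.png"%n)
    for s in viewer.silhouettes(n,"wrist")[:1]:
        M=s["mask"]; print(n,s["confidence"],M.sum(), fit(M,ci,BOX if n=="metal_box" else VISE,(582,408,-.17) if n=="metal_box" else (555,-14,-.05)))
    for k in(["metal_box","flux_tin"] if n=="metal_box" else["vise","bar_face","tab"]):
        print(k,pin(k,"wrist"))
    np.savez("ci_%s.npz"%n,**{k:np.array(v) for k,v in ci.items()},M=M)
print(robot.observe()["t"])
E
```

```text
metal_box 0.92 5447 (array([ 5.811287e+02,  4.062269e+02, -1.868000e-01]), np.float64(0.073))
metal_box [(0.59, array([ 5.768e+02,  4.084e+02, -3.000e-01]))]
flux_tin [(0.65, array([567. , 250. ,   5.8]))]
vise 0.9 17208 (array([ 5.558885e+02, -1.557510e+01, -7.060000e-02]), np.float64(0.046))
vise [(0.68, array([555.3, -13.9,  -5.3]))]
bar_face [(0.81, array([551.9, -77.8,  26.4])), (0.41, array([556.7, -14. ,  -2.4]))]
tab [(0.73, array([ 482.3, -105.6,   59.1]))]
5.0833
```

View pics/w_vise.png

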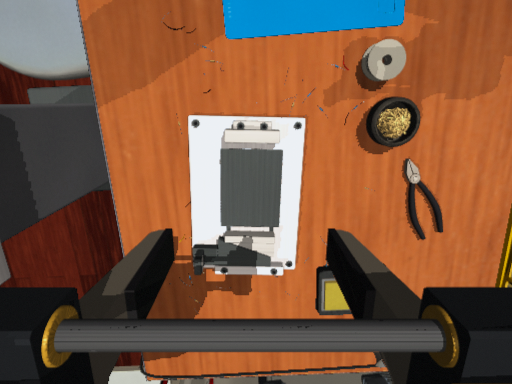

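View pics/w_metal_box.png

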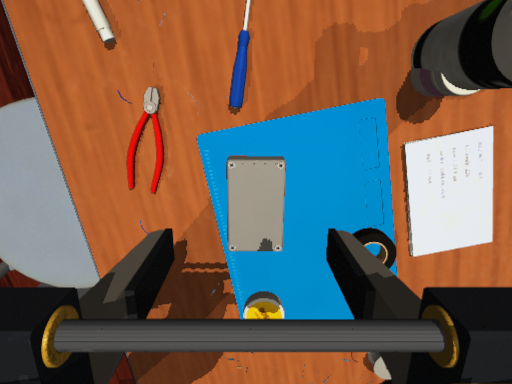

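The box is at px (256,204), aligned with the image. The vise plate spans (189–306, 116–273), with the stop at the top at about row 137 and the bar and wedge at the bottom around rows 235–260. I'll zoom in on the stop and bar edges.

```bash
python3 - <<'E'
from h import *
im=cv2.imread("pics/w_vise.png")[105:285,170:320]
cv2.imwrite("pics/crop1.png",cv2.resize(im,(500,600),interpolation=cv2.INTER_CUBIC))
for n,parts,p0 in(("vise",VISE,(555,-14,-.05)),("metal_box",BOX,(582,408,-.17))):
    d=dict(np.load("ci_%s.npz"%n)); M=d["M"]
    a=cv2.imread("pics/w_%s.png"%n)
    v=proj(place(parts[0],*(fit(M,d,parts,p0)[0])),d).round(0); print(n,v.tolist())
    r=np.where(M.any(1))[0]; print("rows",r.min(),r.max())
    for k in range(r.min()+3,r.max(),12): c=np.where(M[k])[0]; print(k,c.min(),c.max(),end=' | ')
    print()
E
```

```text
vise [[194.0, 265.0], [192.0, 269.0], [189.0, 115.0], [187.0, 115.0], [294.0, 267.0], [295.0, 271.0], [304.0, 118.0], [306.0, 118.0]]
rows 115 275
118 188 304 | 130 188 305 | 142 188 303 | 154 189 302 | 166 189 301 | 178 190 299 | 190 190 299 | 202 191 298 | 214 191 297 | 226 192 297 | 238 192 296 | 250 192 294 | 262 193 294 | 274 231 280 | 
metal_box [[228.0, 241.0], [227.0, 252.0], [228.0, 155.0], [226.0, 159.0], [280.0, 242.0], [282.0, 253.0], [284.0, 156.0], [287.0, 160.0]]
rows 155 250
158 227 284 | 170 226 285 | 182 227 284 | 194 227 284 | 206 227 283 | 218 227 283 | 230 227 282 | 242 228 282 |
```

View pics/crop1.png

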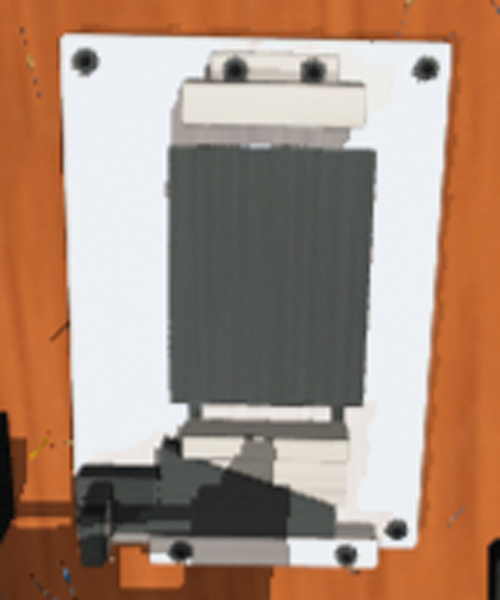

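```bash
python3 - <<'E'
from h import *
d=dict(np.load("ci_vise.npz"))
def rr(px,z):
    px=(np.array(px)/3.3333+[170,105])-.35
    K,R,t=d["camera_matrix"],d["R"],d["t"];o=-R.T@t
    v=(R.T@np.linalg.inv(K)@np.r_[px,1]);return o+v*(z-o[2])/v[2]
P={k:rr(*v) for k,v in dict(stopL=((183,126),36),stopR=((365,127),36),barL=((182,436),36),barR=((348,438),36),plTL=((60,35),12),plTR=((451,43),12),plBR=((416,549),12)).items()}
for k,v in P.items(): print(k,v.round(1))
for yaw in(-.06,-.07):
  for c in((555.9,-15.6),):
    print(yaw,{k:Ro.from_euler('z',-yaw).apply(v-[*c,0]).round(1)[:2].tolist() for k,v in P.items()})
E
```

```text
stopL [526.5  53.9  36. ]
stopR [594.9  50.2  36. ]
barL [516.9 -72.6  36. ]
barR [585.1 -76.9  36. ]
plTL [479.2  88.5  12. ]
plTR [631.3  77.9  12. ]
plBR [ 615.8 -144.    12. ]
-0.06 {'stopL': [-33.5, 67.7], 'stopR': [35.0, 68.0], 'barL': [-35.6, -59.2], 'barR': [32.8, -59.4], 'plTL': [-82.8, 99.3], 'plTR': [69.7, 97.9], 'plBR': [67.5, -124.5]}
-0.07 {'stopL': [-34.2, 67.3], 'stopR': [34.3, 68.3], 'barL': [-35.0, -59.6], 'barR': [33.4, -59.1], 'plTL': [-83.8, 98.5], 'plTR': [68.7, 98.6], 'plBR': [68.7, -123.8]}
```

```bash
python3 - <<'E'
from h import *
b=(581,407); o=down(np.pi/2-.18)
robot.movep([*b,110],o); robot.servo_line([*b,8],feed=120); 
s=robot.observe();print(s["t"],s["tcp_pos"],s["contact_force"])
print(grip(0.0,25)); s=robot.observe(); print("width mm",s["grip_width"]*92,s["grip_force"],s["contact_force"])
z0=s["tcp_pos"][2]
robot.servo_line([*b,100],feed=120); 
v=(556,-11.3); robot.movep([*v,100],down(np.pi/2-.065)); robot.hold(.2)
s=robot.observe();print(z0,s["t"],s["tcp_pos"],s["contact_force"],s["grip_width"]*92)
save("wrist","w2.png"); viewer.read_camera("top")
for c in("wrist","top"):
    print(pin("metal_box",c)); 
    for q in viewer.silhouettes("metal_box",c)[:1]: print(c,q["mask"].sum(),fit(q["mask"],viewer.camera_info(c),[boxpts(-33,33,-56,56,95,125)],(556,-11,-.065)))
E
```

```text
7.6167 [581.69878374 407.34562096   8.88152899] [ 0.02862492 -0.98467125  0.21541668]
False
width mm 65.73367751587229 24.99737709760666 [-1.0553879  -0.74892881  2.95677578]
8.52717687482012 10.7917 [556.26545561 -10.23055035  99.88509535] [-0.37090742  0.57541202 -2.67725056] 66.00681478377348
[(0.64, array([553.3, -10.7,  94.8]))]
wrist 21244 (array([ 5.553668e+02, -1.171470e+01, -5.430000e-02]), np.float64(0.252))
[(0.86, array([556.7,  -5.6,  93.1]))]
top 746 (array([ 5.57678e+02,  1.62110e+00, -7.53000e-02]), np.float64(1.86))
```

View pics/w2.png

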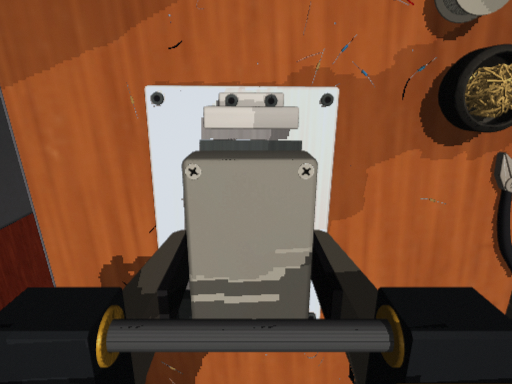

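The held box's far top edge is at row ~153 (cols 185–317), and the stop's front edge is at row ~128. I'll compute the y clearance from these.

```bash
python3 - <<'E'
from h import *
for n,p,z in(("edge L",(190,153),124.4),("edge R",(312,153),124.4),("screwL",(194,171),124.4),("screwR",(306,171),124.4),("stopL",(203,128),36),("stopR",(298,128),36),("pl",(146,87),12),("pr",(338,88),12)):
    print(n,ray(p,"wrist",z).round(1))
E
```

```text
edge L [[531.5  48.9 124.4]]
edge R [[588.3  45.2 124.4]]
screwL [[532.3  40.3 124.4]]
screwR [[585.4  36.8 124.4]]
stopL [[525.3  53.6  36. ]]
stopR [[595.  49.  36.]]
pl [[480.7  86.   12. ]]
pr [[630.3  75.5  12. ]]
```

```bash
python3 - <<'E'
from h import *
v=(555.7,-13.8); robot.servo_line([*v,100],feed=50)
f0=robot.observe()["contact_force"]
robot.servo_line([*v,24],feed=100)
z=24
while z>17:
    z-=1; robot.servo_line([*v,z],feed=25); s=robot.observe(); f=s["contact_force"]-f0
    if abs(f[2])>3 or np.linalg.norm(f[:2])>6: break
print(z,s["tcp_pos"],f,s["t"])
grip(1.0); robot.servo_line([*v,110],feed=150)
# look from the same view as before
robot.movep([557,20,220],down(np.pi/2-.06)); robot.hold(.3)
ci=viewer.camera_info("wrist"); im=save("wrist","w3.png")
cv2.imwrite("pics/crop3.png",cv2.resize(im[60:300,140:360],(550,600),interpolation=cv2.INTER_CUBIC)[:,:,::-1])
print(pin("metal_box","wrist"),pin("tab","wrist"),pin("bar_face","wrist"),robot.observe()["t"])
E
```

```text
19 [555.83738794 -13.82224109  19.53897137] [-1.92086556  0.03527495  8.16244914] 13.5
[(0.66, array([550.7, -13.8,   8.7]))] [(0.57, array([ 479.7, -103.5,   57.7]))] [(0.76, array([552.4, -77.6,  26. ]))] 15.85
```

View pics/crop3.png

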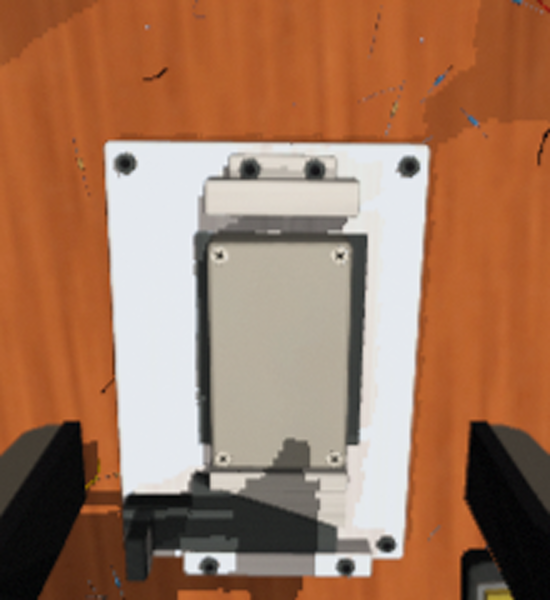

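The box lies squarely on the pad with clear gaps to stop and bar; the tab is at crop (137,550). Next I push the tab with shut fingers, watching the force.

```bash
cat > push.py <<'E'
from h import *
u=np.array([np.cos(.065),-np.sin(.065),0]); T=np.array([480.,-104.3,0])
o=down(np.pi/2-.065); st=T-u*45
grip(0.0,20)
robot.movep([*st[:2],110],o); robot.servo_line([*st[:2],42],feed=120); robot.hold(.2)
f0=robot.observe()["contact_force"]; d=0; log=[]; c=None
while True:
    s=robot.observe(); f=-(s["contact_force"]-f0)@u; x=(s["tcp_pos"]-st)@u
    log.append((round(d,1),round(x,1),round(f,1),round(s["t"],2)))
    if c is None and f>1.5: c=d
    if f>=16.5 or s["t"]>40 or (c is not None and d-c>76) or (c is None and d>40) or abs((s["contact_force"]-f0)[2])>15: break
    tr=0 if c is None else d-c
    d+= (2 if tr<20 else 1) if f<7 else .4
    p=st+u*d; robot.servo_line([p[0],p[1],42],feed=30)
print(log[::5],log[-10:],s["contact_force"]-f0,c)
E
python3 push.py
```

```text
[(0, np.float64(0.7), np.float64(0.0), 18.95), (10, np.float64(10.2), np.float64(0.2), 20.2), (20, np.float64(20.2), np.float64(0.3), 21.45), (29, np.float64(28.8), np.float64(2.4), 22.7), (34, np.float64(33.8), np.float64(3.1), 23.95), (39, np.float64(39.1), np.float64(2.6), 25.2), (44, np.float64(44.1), np.float64(3.6), 26.45), (49, np.float64(49.2), np.float64(2.4), 27.7), (54, np.float64(53.9), np.float64(4.2), 28.95), (59, np.float64(58.9), np.float64(6.4), 30.2), (64, np.float64(63.9), np.float64(5.1), 31.45), (69, np.float64(68.9), np.float64(4.7), 32.7), (74, np.float64(73.8), np.float64(5.3), 33.95), (79, np.float64(78.8), np.float64(6.3), 35.2), (82.2, np.float64(80.4), np.float64(9.1), 36.45), (84.2, np.float64(80.5), np.float64(14.0), 37.7)] [(80, np.float64(79.8), np.float64(5.2), 35.45), (81, np.float64(80.3), np.float64(7.2), 35.7), (81.4, np.float64(80.3), np.float64(7.7), 35.95), (81.8, np.float64(80.2), np.float64(9.1), 36.2), (82.2, np.float64(80.4), np.float64(9.1), 36.45), (82.6, np.float64(80.4), np.float64(11.5), 36.7), (83.0, np.float64(80.4), np.float64(11.9), 36.95), (83.4, np.float64(80.5), np.float64(13.0), 37.2), (83.8, np.float64(80.5), np.float64(13.4), 37.45), (84.2, np.float64(80.5), np.float64(14.0), 37.7)] [-14.17262452  -2.16083279   9.17737349] 8
```

```bash
python3 - <<'E'
from h import *
u=np.array([np.cos(.065),-np.sin(.065),0]); st=np.array([480.,-104.3,0])-u*45
d=84.2; s=robot.observe(); base=s["contact_force"]; print(base,s["t"],s["tcp_pos"])
f=14.0
log=[]
while d<90 and f<17:
    d+=.6; p=st+u*d; robot.servo_line([p[0],p[1],42],feed=30)
    s=robot.observe(); f=14.0-(s["contact_force"]-base)@u; log.append((round(d,1),round(f,1),round((s["tcp_pos"]-st)@u,1),round(s["t"],2)))
print(log,s["contact_force"])
p=st+u*55; robot.servo_line([p[0],p[1],42],feed=80)
print(robot.observe()["contact_force"])
robot.servo_line([p[0],p[1],160],feed=200)
robot.movep([555,40,220],down(np.pi/2-.06)); robot.hold(.2)
im=save("wrist","w4.png")
cv2.imwrite("pics/crop4.png",cv2.resize(im[60:300,140:360],(550,600),interpolation=cv2.INTER_CUBIC)[:,:,::-1])
print(pin("tab","wrist"),pin("bar_face","wrist"),pin("metal_box","wrist"),robot.observe()["t"])
E
```

```text
[-13.29882657  -1.45046225   9.02349017] 37.7 [ 515.43970852 -106.90218776   41.77662751]
[(84.8, np.float64(14.5), np.float64(80.6), 37.95), (85.4, np.float64(17.5), np.float64(80.7), 38.2)] [-16.83008748  -1.95128584  11.15030911]
[ 0.33071758  0.92207806 -0.13538927]
[] [] [(0.72, array([553.2,  -3.5,  13.9]))] 40.5917
```

View pics/crop4.png

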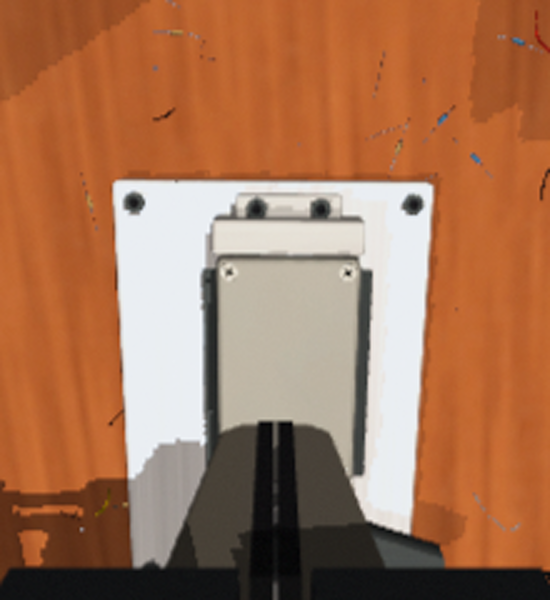

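The box's far edge is now flush against the stop (row ~255). The fingers hide the bar, so I check it in the fixed camera.

```bash
python3 - <<'E'
from h import *
robot.servo_line([500,150,250],feed=200)
a=save("scene","s5.png")[110:210,220:330];b=save("top","t5.png")[170:270,280:400]
cv2.imwrite("pics/crop5.png",np.hstack([cv2.resize(a,(380,380),interpolation=2),cv2.resize(b,(420,380),interpolation=2)])[:,:,::-1])
for c in("scene","top"): print(pin("tab",c),pin("bar_face",c),pin("metal_box",c))
print(robot.observe()["t"])
E
```

```text
[(0.75, array([ 533.4, -109.3,   62.5]))] [(0.46, array([552.5, -61.9,  29.9]))] [(0.59, array([556.7,  -1.8,  12.7]))]
[(0.62, array([ 536.3, -107.8,   62.8]))] [(0.59, array([553.2, -60.9,  29.5]))] [(0.7, array([559.2,  -1.1,  15.5]))]
41.775
```

View pics/crop5.png

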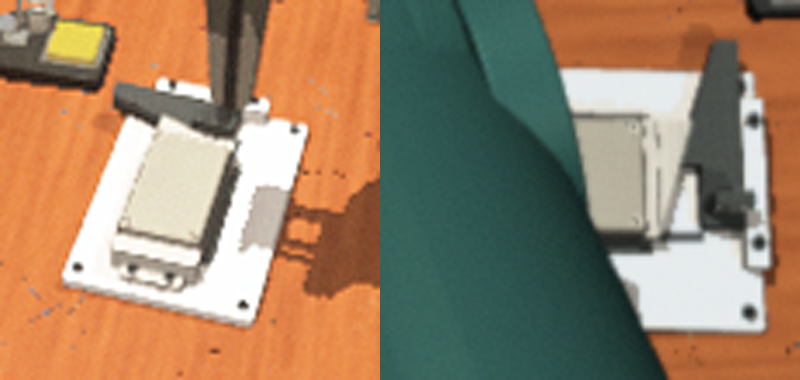

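The bar sits against the box (moved about 15 mm), the box touches the stop, and the tab has travelled about 54 mm. Nothing is touching it, so I hand in.

```bash
python3 -c "
from h import *
print(robot.observe()['contact_force']); print(robot.job_done())"
```

```text
[-0.46051615  0.78745537  0.53330911]
the job is handed in; nothing more can be done
None
```

The box lies flat and lengthwise in the vise against the end stop, the wedge was pushed to about 17.5 N after about 54 mm of travel and let go, and I handed the job in at about 42 s; the tin and the tape roll were not touched.

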